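Sweep used tube caps off the sorting board into the waste tray

ROBOT

A 6-joint arm with a two-finger parallel gripper is mounted at the origin on the work surface. World frame = base frame: x ahead of the robot, y to its left, z up, the work surface at z = 0. Lengths are in m, angles in rad, forces in N, time in s.
With the tool pointing down it reaches from about 0.35 to 0.975 m from the base axis. Payload 4.9 kg.
Tool frame: the origin (TCP) lies midway between the tips of the shut fingers; the grasp point (between the pads) lies 19 mm behind it; z points along the fingers, y is the line along which they close (so a half turn about z gives the same grasp; the last joint's range is limited). The gripper opens to 85 mm and grips with 20 to 120 N. Pads are 22 mm wide; open, the fingers measure 114 mm over their backs; the gripper's body (76 mm by 85 mm) begins 54 mm behind the grasp point. The pads swing forward as they close: fully open they stand 13 mm farther back than shut.
Start: joints at [-1.305, 0.053, 1.613, -0, 1.476, -0.119], TCP at [0.235, -0.579, 0.231] pointing down, gripper open.
Joint ranges: [-3.01, 3.01], [-1.01, 2.22], [0.06, 2.58], [-1.02, 4.17], [0.09, 2.62], [-3.14, 3.14]. Speed limits (rad/s): [2.57, 2.57, 3.14, 3.14, 3.14, 3.14].

INTERFACE

Orientations are given as a unit quaternion [w, x, y, z].
In Python, from plant import state, grab_frame, job_done, cut_out, place_of gives the robot as it stands.
- The arm moves only by the tool jog_arm, never from a script. Its argument "motion" is text: rows parted by semicolons, each of 7 numbers parted by spaces: the opening in per cent of the stroke, from 0 (shut) to 100 (fully open), then the shift along the tool's x, y, z as a fraction of full scale, then the turn, a rotation vector about the tool's x, y, z as a fraction of full scale. A call has exactly 5 rows; each row is the pose to reach, as a shift and turn from the pose commanded when the call began, along the tool's axes at that moment; what a row does not reach only later rows make up. Full scale, the value 1, is 50 cm for a shift and 1.5 rad for a turn. A row lasts 1/8 s, in which the tool goes at most 62.5 mm and 10.7 degrees, less where a joint would pass 70% of its speed; a pose out of reach is approached as far as the arm can. A call with a number of a shift or a turn outside -1 to 1 is refused whole. A call with a gripper value outside its range is refused whole. The fingers move at their own pace and stop on an object; the grip force is fixed at half the most. Time passes only in rows, so rows that repeat a pose let the fingers close, or fill a call up. It gives the time, the measured TCP pose, the force, the opening and the grip force at its end, in the units of the state.
- state(): the state, without advancing time (a new reading comes with each control period).
- grab_frame(name): name is "scene" or "top" or "wrist"; returns a dict with "color" (480x640x3 uint8, red, green, blue), "range_z" (480x640 float32, m along the optical axis (not along the pixel's ray), 0 where there is no reading), "intrinsics" (3x3 intrinsics, pixels), "world_from_camera" (4x4, takes a point from camera to world coordinates). Camera axes: x right, y up, looking along -z (the intrinsics and any distortion apply to the point x, -y, -z); pixel columns grow to the right and rows downward; lengths in m; the calibration is good to about 2 mm. A picture is of the moment at which its call begins.
- job_done(): hands the job in; it is judged then, once.
Trained networks look in the newest picture that a camera, given by its name, has taken for a name from the list of things; names that differ only in an ending like _2 or _b are one class to them, and where a whole thing is asked for, a point or a joint stands for the part that bears it (a point fixed in the world has none). Each returns a list of dicts, best first, with "p" (0 to 1); they miss things now and then, are a little off and sometimes report something else, mostly with a low value. They report only what shows in the picture. A call takes as long as a camera call.
- cut_out(camera, thing): "pixels" (480x640 bool, what is visible of it).
- place_of(camera, thing): "at" ([x, y, z] in m, in world coordinates, good to about 4 mm: a listed point, or the origin of a listed thing).
The state is a dict: "time": time; "joint_pos": joint angles; "joint_vel": joint speeds; "joint_efforts": joint torques, N m; "tool_pos": TCP position; "tool_rot": TCP orientation; "contact_force": force on the tool from outside, world axes, zero at the start; "ft_torque": the same for the moment, N m; "gripper_width": opening from 0.0 (shut) to 1.0 (fully open); "grasp_force": force on a finger pad.
Only numpy, scipy, OpenCV 4.12 (cv2) and the standard library are available. Lean on these libraries where they do the work, as an engineer would, in place of code of your own. Each camera call takes 0.05 s, during which the arm holds its last target. There are 200 camera calls.

TASK

With closed fingers, gently sweep the three used blue tube caps along the white sorting board and over its open end into the red waste tray, so that all three lie inside it. Push them only - do not pinch, lift or carry them - and leave the amber vial standing where it is, without disturbing the wash bottle or the tip box. The grey tray at the other end is not for these caps.

Things in the scene. Friction and masses are not known exactly. Their poses are not given: they have to be found in the camera images.
- board: white raised sorting board, fixed, 236 mm (its x) by 220 mm (its y), flat deck 60 mm above the bench; origin at the centre of its foot, on the bench. A grey rim 6 mm thick, 10 mm above the deck, lines each x edge (outer faces x = +-118 mm); the two y ends (y = +-110 mm) are open, without rim, each with a tray against it. Its y points to world y within 0.2 rad
- waste: red waste tray, fixed open box 236 mm (x) by 100 mm (y) by 52 mm high, walls and floor 4 mm; origin at the centre of its underside, on the bench. It stands parallel against one open y end of the board (centre at board y = +161 or -161 mm, the end varies), rim 8 mm below the deck, so that caps pushed over the end drop in
- wash: grey tray of the same size against the board's other open end, not for these caps
- cap1: used blue tube cap, a ribbed disc 31 mm across and 13 mm high, about 12 g, lying flat and loose on the board's deck; origin at its centre, 6.5 mm above the deck; slides under a light push. Its centre is at least 40 mm across the board (board x) from those of the other caps and the vial
- cap2: used blue tube cap, a ribbed disc 31 mm across and 13 mm high, about 12 g, lying flat and loose on the board's deck; origin at its centre, 6.5 mm above the deck; slides under a light push. Its centre is at least 40 mm across the board (board x) from those of the other caps and the vial
- cap3: used blue tube cap, a ribbed disc 31 mm across and 13 mm high, about 12 g, lying flat and loose on the board's deck; origin at its centre, 6.5 mm above the deck; slides under a light push. Its centre is at least 40 mm across the board (board x) from those of the other caps and the vial
- vial: amber glass sample vial with white cap, 26 mm across and 50 mm high, 40 g, standing loose on the deck among the caps; origin at the centre of its underside. Must stay
- washbottle: white wash bottle with red cap and red spout, 68 mm across, 225 mm high overall, loose, standing on the bench well to the left of the board; origin at the centre of its underside; the spout reaches 60 mm towards its -x
- tipbox: blue box of pipette tips, 85 mm (x) by 120 mm (y) by 66 mm high, loose, on the bench to the right of the board; origin at the centre of its underside

How it is judged:
At the end, for the whole second after the job is handed in: All three caps lie at rest inside the red tray, centres within its walls and below its rim (under 50 mm above its underside); the vial stands upright within 12 mm of where it was; the wash bottle and the tip box within 15 mm of where they were (x of cap1 in the frame of waste between -0.114 and 0.114 m and y of cap1 in the frame of waste between -0.046 and 0.046 m and z of each of cap1, cap2, cap3 in the frame of waste below 0.05 m and linear speed of each of cap1, cap2, cap3 below 0.02 m/s and x of cap2 in the frame of waste between -0.114 and 0.114 m and y of cap2 in the frame of waste between -0.046 and 0.046 m and x of cap3 in the frame of waste between -0.114 and 0.114 m and y of cap3 in the frame of waste between -0.046 and 0.046 m and distance of vial from where it was at the start of the episode below 0.012 m and angle between vial's own z axis and vertical below 0.1 rad and distance of each of washbottle, tipbox from where it was at the start of the episode below 0.015 m); the robot touches nothing.
It fails at once if a cap is lifted: its centre more than 24 mm above the deck (6.5 mm at rest) (z of any of cap1, cap2, cap3 in the frame of board above 0.084 m).
It fails at once if a cap is pinched or pressed hard: more than 15 N from the fingers (contact force between the fingers and cap1 above 15 N or contact force between the fingers and cap2 above 15 N or contact force between the fingers and cap3 above 15 N).
It fails at once if the vial is pushed more than 12 mm or tipped (distance of vial from where it was at the start of the episode above 0.012 m or angle between vial's own z axis and vertical above 0.25 rad).
It fails at once if the wash bottle or the tip box is pushed more than 15 mm (distance of any of washbottle, tipbox from where it was at the start of the episode above 0.015 m).
It also fails if it takes over 46 s, if anything falls off the work surface, if the arm or the gripper's body presses on something with over 40 N, if the wrist force passes 120 N, or if a joint passes its speed limit or range.

## Working session

There is one attempt and no reset: what is moved stays moved. The work goes in short steps, Python scripts to look and compute and a tool call to move; the robot and the scene stay as the last step left them, time stands still between calls to the robot, and variables do not carry over. Pictures are saved under pics/ and viewed, at most 10 in all, crops included, and the job is handed in when it is done.

Besides the shell and the picture viewer there is one more tool, called after "Request:" in YAML: its name, and indented under it one key for each argument. jog_arm: Moves the arm, as the interface text tells. Shift numbers are shares of 50 cm and turn numbers shares of 1.5 rad, none past 1 either way. Its arguments: {"type":"object","properties":{"motion":{"type":"string"}},"required":["motion"]}

```bash
mkdir -p pics; python3 - <<'E'
from plant import *
import cv2,numpy as np
s=state();print({k:np.round(v,3) for k,v in s.items() if k in('time','tool_pos','tool_rot','gripper_width')})
f=grab_frame("top");cv2.imwrite("pics/top0.png",f["color"][:,:,::-1])
for n in["board","waste","wash","cap1","vial","washbottle","tipbox"]:
    print(n,[(round(d["p"],2),np.round(d["at"],3).tolist()) for d in place_of("top",n)][:5])
E
```

```text
{'time': np.float64(0.0), 'tool_pos': array([ 0.234, -0.579,  0.23 ]), 'tool_rot': array([-0.001,  0.982,  0.191, -0.   ]), 'gripper_width': np.float64(0.999)}
board [(0.85, [0.58, -0.023, 0.002]), (0.35, [0.545, 0.018, 0.068])]
waste [(0.96, [0.581, -0.18, 0.001]), (0.55, [0.486, 0.487, 0.001])]
wash [(0.65, [0.578, 0.139, -0.004])]
cap1 [(0.53, [0.566, -0.497, -0.003]), (0.47, [0.665, 0.018, 0.065]), (0.42, [0.614, -0.058, 0.071]), (0.4, [0.546, 0.016, 0.07]), (0.28, [0.579, -0.023, 0.002])]
vial [(0.63, [0.583, -0.021, 0.001]), (0.38, [0.495, 0.011, 0.057])]
washbottle [(0.83, [0.487, 0.486, 0.001])]
tipbox [(0.94, [0.563, -0.498, 0.002])]
```

View pics/top0.png

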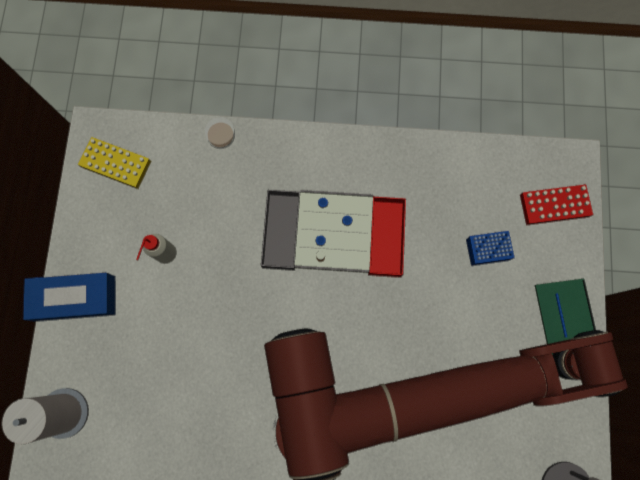

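The top picture shows the red tray on the right (-y), the grey tray on the left. Caps are at about (323,203), (347,220) and (320,240), and the vial is at (320,257), near the lowest cap. Next I refine the cap positions and the board axis.

```bash
cat > m.py <<'E'
from plant import *
import cv2,numpy as np
def xyz(f,u,v,z=None):
    K=f["intrinsics"];T=f["world_from_camera"]
    d=T[:3,:3]@np.array([(u-K[0,2])/K[0,0],-(v-K[1,2])/K[1,1],-1.]);o=T[:3,3]
    return o+d*((z-o[2])/d[2])
def blobs(f,m,z,lo=20,hi=4000):
    n,l,s,c=cv2.connectedComponentsWithStats(m.astype(np.uint8))
    return [(int(s[i,4]),np.round(xyz(f,*c[i],z),3).tolist()) for i in range(1,n) if lo<s[i,4]<hi]
def caps(cam="top",z=.068):
    f=grab_frame(cam);c=f["color"].astype(int)
    m=(c[:,:,2]>c[:,:,0]+35)&(c[:,:,2]>c[:,:,1]+15)
    return f,blobs(f,m,z)
E
python3 - <<'E'
from m import *
f,b=caps();print(b)
for n,z in(("board",.06),("waste",.052),("wash",.052),("vial",.1)):
    for d in cut_out("top",n)[:2]:
        m=d["pixels"];ys,xs=np.nonzero(m)
        r=cv2.boxPoints(cv2.minAreaRect(np.c_[xs,ys].astype(np.float32)))
        print(n,round(d["p"],2),m.sum(),np.round(xyz(f,xs.mean(),ys.mean(),z),3),[np.round(xyz(f,*p,z)[:2],3).tolist() for p in r])
for n in("scene","wrist"):
    g=grab_frame(n);cv2.imwrite(f"pics/{n}0.png",g["color"][:,:,::-1])
E
```

```text
[(74, [0.661, 0.017, 0.068]), (71, [0.611, -0.059, 0.068]), (1020, [0.558, -0.485, 0.068]), (73, [0.545, 0.016, 0.068]), (2640, [0.328, 0.741, 0.068]), (117, [0.375, -0.688, 0.068])]
board 0.86 5535 [ 0.575 -0.023  0.06 ] [[0.455, 0.092], [0.699, 0.096], [0.699, -0.136], [0.456, -0.133]]
waste 0.58 2616 [ 0.571 -0.183  0.052] [[0.45, -0.134], [0.694, -0.132], [0.696, -0.234], [0.453, -0.233]]
wash 0.73 2571 [0.57  0.137 0.052] [[0.452, 0.187], [0.695, 0.191], [0.694, 0.088], [0.451, 0.087]]
```

View pics/scene0.png

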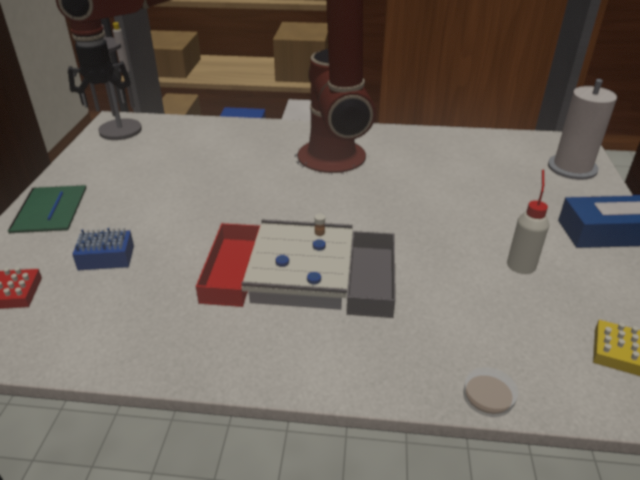

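Caps are at world (0.662, 0.017), (0.612, -0.059) and (0.545, 0.016), and the vial is near (0.495, 0.011). The deck ends at y ≈ -0.133 on the red side, with board yaw ≈ 0.015. I'll turn the tool, shut the fingers and travel.

Request:
jog_arm:
  motion: "0 0.5 -0.34 0 0 0 0.247; 0 0.5 -0.34 0 0 0 0.247; 0 0.5 -0.34 0 0 0 0.247; 0 0.5 -0.34 0 0 0 0.247; 0 0.5 -0.34 0 0 0 0.247"

```text
time: 1.38
tool_pos: [0.4035, -0.3259, 0.2316]
tool_rot: [0.0, 1.0, 0.007, 0.0]
contact_force: [-0.1, 0.1, 0.4]
gripper_width: -0.001
grasp_force: 0.0
```

Request:
jog_arm:
  motion: "0 0.53 -0.775 0 0 0 0; 0 0.53 -0.775 0 0 0 0; 0 0.53 -0.775 0 0 0 0; 0 0.53 -0.775 0 0 0 0; 0 0.53 -0.775 0 0 0 0"

```text
time: 2.0
tool_pos: [0.5762, -0.0655, 0.2317]
tool_rot: [0.0, 1.0, 0.007, 0.0]
contact_force: [0.8, -0.4, 0.8]
gripper_width: -0.001
grasp_force: 0.0
```

```bash
python3 - <<'E'
from m import *
print(state()["tool_pos"])
g=grab_frame("wrist");cv2.imwrite("pics/w1.png",g["color"][:,:,::-1])
for n in("cap1","vial"):print(n,[(round(d["p"],2),np.round(d["at"],3).tolist()) for d in place_of("wrist",n)])
E
```

```text
[ 0.57619629 -0.06552574  0.23168272]
cap1 [(0.87, [0.612, -0.056, 0.065]), (0.66, [0.545, 0.015, 0.069]), (0.6, [0.659, 0.012, 0.069])]
vial [(0.85, [0.496, 0.015, 0.06])]
```

View pics/w1.png

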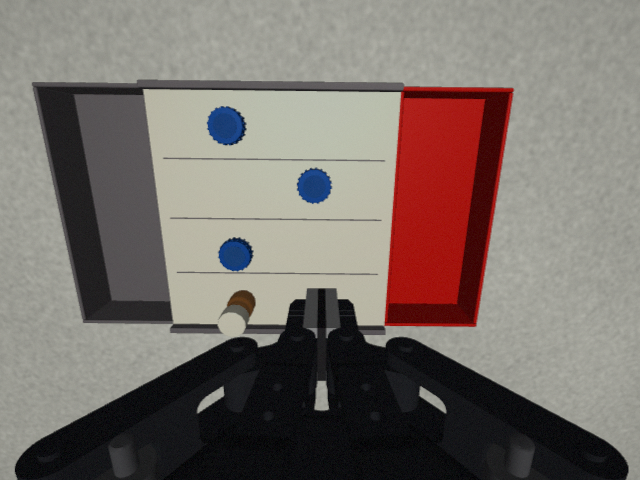

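The wrist picture shows the caps at (226,125), (314,186) and (235,254), with the vial's foot near (243,300). The network agrees with the earlier positions. Now I move above the start behind the far cap.

```bash
python3 - <<'E'
from m import *
print(caps("wrist",.068)[1]); print(state()["tool_pos"])
E
```

```text
[(1109, [0.66, 0.017, 0.068]), (913, [0.61, -0.059, 0.068]), (845, [0.544, 0.016, 0.068])]
[ 0.57544748 -0.06641547  0.23114278]
```

Request:
jog_arm:
  motion: "0 0.17 -0.262 0.1 0 0 0; 0 0.17 -0.262 0.1 0 0 0; 0 0.17 -0.262 0.1 0 0 0; 0 0.17 -0.262 0.2 0 0 0; 0 0.17 -0.262 0.2 0 0 0"

```text
time: 2.82
tool_pos: [0.6546, 0.0635, 0.126]
tool_rot: [0.0, 1.0, 0.006, -0.005]
contact_force: [-0.3, -0.2, -0.9]
gripper_width: 0.002
grasp_force: 0.0
```

Request:
jog_arm:
  motion: "0 0.01 0 0.03 0 0 0; 0 0.01 0 0.06 0 0 0; 0 0.01 0 0.09 0 0 0; 0 0.01 0 0.1 0 0 0; 0 0.01 0 0.1 0 0 0"

```text
time: 3.45
tool_pos: [0.663, 0.0649, 0.0808]
tool_rot: [-0.0, 1.0, 0.007, -0.0]
contact_force: [0.1, 0.4, 0.2]
gripper_width: -0.0
grasp_force: 0.0
```

Request:
jog_arm:
  motion: "0 -0.004 0 0.014 0 0 0; 0 -0.004 0 0.028 0 0 0; 0 -0.004 0.01 0.028 0 0 0; 0 -0.004 0.025 0.028 0 0 0; 0 -0.004 0.04 0.028 0 0 0"

```text
time: 4.08
tool_pos: [0.6619, 0.0441, 0.0677]
tool_rot: [0.0, 1.0, 0.007, 0.0]
contact_force: [0.4, -0.1, 0.5]
gripper_width: -0.003
grasp_force: 0.0
```

Request:
jog_arm:
  motion: "0 0 0.015 0 0 0 0; 0 0 0.032 0 0 0 0; 0 0 0.05 0 0 0 0; 0 0 0.07 0 0 0 0; 0 0 0.09 0 0 0 0"

```text
time: 4.7
tool_pos: [0.6622, -0.0009, 0.0673]
tool_rot: [0.0, 1.0, 0.007, -0.0]
contact_force: [-0.1, 0.1, 0.3]
gripper_width: -0.001
grasp_force: 0.1
```

```bash
python3 - <<'E'
from m import *
print(caps("top",.068)[1]);g,b=caps("wrist",.068); print(b,state()["tool_pos"]); cv2.imwrite("pics/w2.png",g["color"][:,:,::-1])
E
```

```text
[(60, [0.611, -0.061, 0.068]), (1067, [0.558, -0.484, 0.068]), (2656, [0.328, 0.74, 0.068]), (118, [0.374, -0.688, 0.068])]
[(2793, [0.662, -0.026, 0.068]), (288, [0.61, -0.059, 0.068])] [ 0.66231188 -0.00139922  0.06732376]
```

View pics/w2.png

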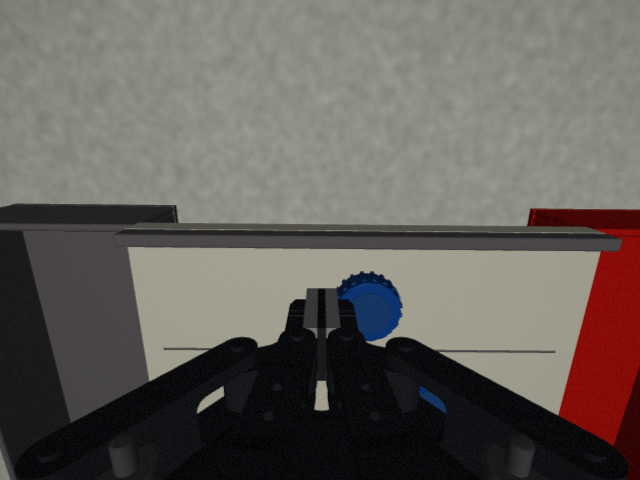

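The picture shows the cap at (371,308) pressed against the finger and moving straight. I keep pushing.

Request:
jog_arm:
  motion: "0 0 0.02 0 0 0 0; 0 0 0.042 0 0 0 0; 0 0 0.064 0 0 0 0; 0 0 0.086 0 0 0 0; 0 0 0.108 0 0 0 0"

```text
time: 5.42
tool_pos: [0.663, -0.055, 0.0673]
tool_rot: [0.0, 1.0, 0.007, 0.0]
contact_force: [-0.6, -0.3, 0.7]
gripper_width: -0.0
grasp_force: 0.0
```

Request:
jog_arm:
  motion: "0 0 0.022 0 0 0 0; 0 0 0.044 0 0 0 0; 0 0 0.066 0 0 0 0; 0 0 0.088 0 0 0 0; 0 0 0.11 0 0 0 0"

```text
time: 6.05
tool_pos: [0.6638, -0.1099, 0.0673]
tool_rot: [-0.0, 1.0, 0.007, 0.0]
contact_force: [-0.7, 0.7, 0.1]
gripper_width: 0.001
grasp_force: 0.1
```

Request:
jog_arm:
  motion: "0 0 0.02 0 0 0 0; 0 0 0.04 0 0 0 0; 0 0 0.06 0 0 0 0; 0 0 0.075 0 0 0 0; 0 0 0.075 0 0 0 0"

```text
time: 6.68
tool_pos: [0.6644, -0.1472, 0.0673]
tool_rot: [-0.0, 1.0, 0.007, 0.0]
contact_force: [0.4, -0.1, 0.5]
gripper_width: -0.002
grasp_force: 0.0
```

```bash
python3 - <<'E'
from m import *
print(caps("top",.068)[1]);g,b=caps("wrist",.01); print(b,state()["tool_pos"]); cv2.imwrite("pics/w3.png",g["color"][:,:,::-1])
E
```

```text
[(39, [0.612, -0.053, 0.068]), (1082, [0.558, -0.483, 0.068]), (73, [0.545, 0.016, 0.068]), (2659, [0.328, 0.74, 0.068]), (119, [0.375, -0.688, 0.068])]
[(1934, [0.66, -0.172, 0.01]), (808, [0.575, -0.019, 0.01]), (39, [0.484, 0.09, 0.01])] [ 0.66433024 -0.1465458   0.06726566]
```

View pics/w3.png

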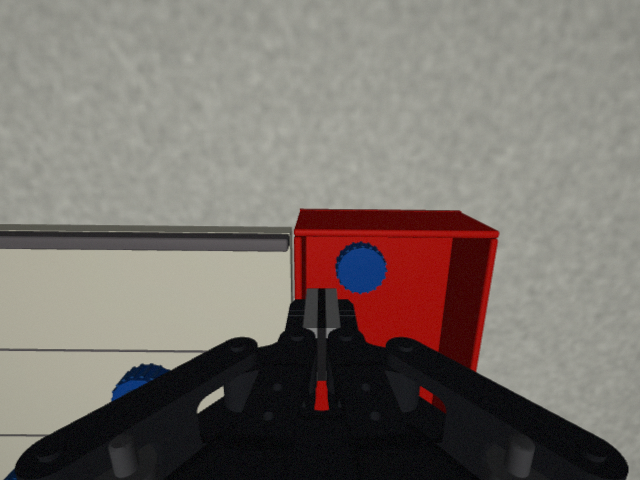

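The picture shows the first cap flat in the red tray at (361,267). Now the middle cap.

Request:
jog_arm:
  motion: "0 0 0 -0.1 0 0 0; 0 -0.04 -0.1 -0.1 0 0 0; 0 -0.08 -0.2 -0.1 0 0 0; 0 -0.102 -0.271 -0.1 0 0 0; 0 -0.102 -0.271 -0.1 0 0 0"

```text
time: 7.4
tool_pos: [0.6105, -0.0093, 0.1172]
tool_rot: [-0.0, 1.0, 0.009, -0.0]
contact_force: [0.8, -0.5, 0.1]
gripper_width: 0.002
grasp_force: 0.0
```

Request:
jog_arm:
  motion: "0 0 0 0.02 0 0 0; 0 0 0 0.05 0 0 0; 0 0 0 0.08 0 0 0; 0 0 0 0.1 0 0 0; 0 0 0 0.1 0 0 0"

```text
time: 8.02
tool_pos: [0.6104, -0.0121, 0.0655]
tool_rot: [-0.0, 1.0, 0.007, -0.001]
contact_force: [0.8, 0.2, -0.2]
gripper_width: 0.001
grasp_force: 0.0
```

Request:
jog_arm:
  motion: "0 0 0.01 0 0 0 0; 0 0 0.025 0 0 0 0; 0 0 0.04 0 0 0 0; 0 0 0.055 0 0 0 0; 0 0 0.075 0 0 0 0"

```text
time: 8.65
tool_pos: [0.612, -0.05, 0.0675]
tool_rot: [0.0, 1.0, 0.007, 0.0]
contact_force: [-1.4, -0.1, -0.5]
gripper_width: 0.001
grasp_force: 0.1
```

Request:
jog_arm:
  motion: "0 0 0.022 0 0 0 0; 0 0 0.044 0 0 0 0; 0 0 0.066 0 0 0 0; 0 0 0.088 0 0 0 0; 0 0 0.11 0 0 0 0"

```text
time: 9.28
tool_pos: [0.6127, -0.1051, 0.0673]
tool_rot: [-0.0, 1.0, 0.007, 0.0]
contact_force: [-0.0, 0.6, 0.4]
gripper_width: -0.0
grasp_force: 0.1
```

Request:
jog_arm:
  motion: "0 0 0.022 0 0 0 0; 0 0 0.044 0 0 0 0; 0 0 0.066 0 0 0 0; 0 0 0.085 0 0 0 0; 0 0 0.085 0 0 0 0"

```text
time: 9.9
tool_pos: [0.6133, -0.1476, 0.0673]
tool_rot: [-0.0, 1.0, 0.007, 0.0]
contact_force: [-0.2, -0.5, 0.1]
gripper_width: -0.004
grasp_force: 0.0
```

```bash
python3 - <<'E'
from m import *
print(caps("top",.068)[1]);g,b=caps("wrist",.01); print(b,state()["tool_pos"]); cv2.imwrite("pics/w4.png",g["color"][:,:,::-1])
E
```

```text
[(1065, [0.558, -0.484, 0.068]), (73, [0.545, 0.016, 0.068]), (2651, [0.328, 0.74, 0.068]), (118, [0.374, -0.688, 0.068])]
[(2218, [0.661, -0.172, 0.01]), (1952, [0.612, -0.169, 0.01]), (2137, [0.489, 0.071, 0.01])] [ 0.61328862 -0.14686203  0.06723931]
```

View pics/w4.png

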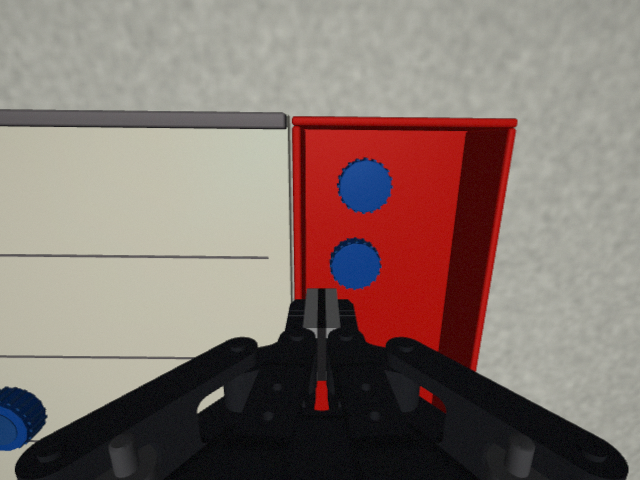

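Both caps lie in the red tray, at (364,185) and (355,264). Now the third cap, keeping high until it's behind it.

Request:
jog_arm:
  motion: "0 0 0 -0.12 0 0 0; 0 -0.03 -0.12 -0.16 0 0 0; 0 -0.07 -0.23 -0.16 0 0 0; 0 -0.1 -0.34 -0.16 0 0 0; 0 -0.127 -0.421 -0.16 0 0 0"

```text
time: 10.62
tool_pos: [0.5458, 0.0652, 0.1475]
tool_rot: [-0.0, 1.0, 0.008, 0.0]
contact_force: [0.1, -0.3, 0.2]
gripper_width: -0.007
grasp_force: 0.0
```

Request:
jog_arm:
  motion: "0 0 0 0 0 0 0; 0 0 0 0.04 0 0 0; 0 0 0 0.08 0 0 0; 0 0 0 0.1 0 0 0; 0 0 0 0.1 0 0 0"

```text
time: 11.25
tool_pos: [0.5458, 0.0621, 0.0952]
tool_rot: [-0.0, 1.0, 0.007, -0.002]
contact_force: [-0.3, 0.5, 0.5]
gripper_width: -0.001
grasp_force: 0.0
```

Request:
jog_arm:
  motion: "0 0 0 0.02 0 0 0; 0 0 0 0.04 0 0 0; 0 0 0 0.06 0 0 0; 0 0 0.008 0.06 0 0 0; 0 0 0.02 0.06 0 0 0"

```text
time: 11.88
tool_pos: [0.5471, 0.0524, 0.0674]
tool_rot: [0.0, 1.0, 0.007, 0.0]
contact_force: [-0.5, -0.1, 0.0]
gripper_width: -0.0
grasp_force: 0.0
```

Request:
jog_arm:
  motion: "0 0 0.015 0 0 0 0; 0 0 0.03 0 0 0 0; 0 0 0.045 0 0 0 0; 0 0 0.06 0 0 0 0; 0 0 0.08 0 0 0 0"

```text
time: 12.5
tool_pos: [0.5476, 0.0122, 0.0673]
tool_rot: [-0.0, 1.0, 0.007, 0.0]
contact_force: [0.5, -0.1, 0.7]
gripper_width: 0.004
grasp_force: 0.1
```

Request:
jog_arm:
  motion: "0 0 0.022 0 0 0 0; 0 0 0.044 0 0 0 0; 0 0 0.066 0 0 0 0; 0 0 0.088 0 0 0 0; 0 0 0.11 0 0 0 0"

```text
time: 13.12
tool_pos: [0.5483, -0.0431, 0.0673]
tool_rot: [0.0, 1.0, 0.007, -0.0]
contact_force: [-1.0, 0.1, -0.6]
gripper_width: 0.006
grasp_force: 0.1
```

Request:
jog_arm:
  motion: "0 0 0.022 0 0 0 0; 0 0 0.044 0 0 0 0; 0 0 0.066 0 0 0 0; 0 0 0.088 0 0 0 0; 0 0 0.11 0 0 0 0"

```text
time: 13.75
tool_pos: [0.5491, -0.098, 0.0673]
tool_rot: [-0.0, 1.0, 0.007, -0.0]
contact_force: [0.4, 0.1, 0.7]
gripper_width: 0.0
grasp_force: 0.1
```

```bash
python3 - <<'E'
from m import *
g,b=caps("wrist",.068); print(b,state()["tool_pos"])
print([(round(d["p"],2),np.round(d["at"],3).tolist()) for d in place_of("wrist","vial")])
E
```

```text
[(3189, [0.65, -0.151, 0.068]), (2525, [0.615, -0.148, 0.068]), (2706, [0.548, -0.122, 0.068])] [ 0.54926169 -0.09916058  0.06742501]
[(0.61, [0.492, 0.013, 0.057])]
```

Finish the push over the edge, then retreat upward.

Request:
jog_arm:
  motion: "0 0 0.022 0 0 0 0; 0 0 0.044 0 0 0 0; 0 0 0.066 0 0 0 0; 0 0 0.088 0 0 0 0; 0 0 0.1 0 0 0 0"

```text
time: 14.48
tool_pos: [0.5499, -0.1482, 0.0673]
tool_rot: [0.0, 1.0, 0.007, 0.0]
contact_force: [1.0, 0.1, -0.6]
gripper_width: -0.001
grasp_force: 0.0
```

Request:
jog_arm:
  motion: "0 0 0 0 0 0 0; 0 0 0 -0.1 0 0 0; 0 0 0 -0.2 0 0 0; 0 0 0 -0.3 0 0 0; 0 0 0 -0.3 0 0 0"

```text
time: 15.1
tool_pos: [0.5526, -0.148, 0.2236]
tool_rot: [0.002, 1.0, 0.007, 0.005]
contact_force: [-1.0, -0.2, -0.2]
gripper_width: -0.001
grasp_force: 0.0
```

```bash
python3 - <<'E'
from m import *
g,b=caps("wrist",.01); print(b,state()["tool_pos"]); cv2.imwrite("pics/w5.png",g["color"][:,:,::-1])
for n in("cap1","vial"):print(n,[(round(d["p"],2),np.round(d["at"],3).tolist()) for d in place_of("wrist",n)])
grab_frame("top")
for n in("washbottle","tipbox"):print(n,[(round(d["p"],2),np.round(d["at"],3).tolist()) for d in place_of("top",n)])
E
```

```text
[(800, [0.662, -0.172, 0.01]), (692, [0.613, -0.169, 0.01]), (619, [0.545, -0.169, 0.01])] [ 0.55116264 -0.14745547  0.22019887]
cap1 [(0.93, [0.66, -0.177, 0.009]), (0.87, [0.615, -0.168, 0.012]), (0.8, [0.548, -0.171, 0.012])]
vial [(0.91, [0.499, 0.012, 0.058])]
washbottle [(0.88, [0.487, 0.489, -0.001])]
tipbox [(0.91, [0.565, -0.497, -0.0])]
```

View pics/w5.png

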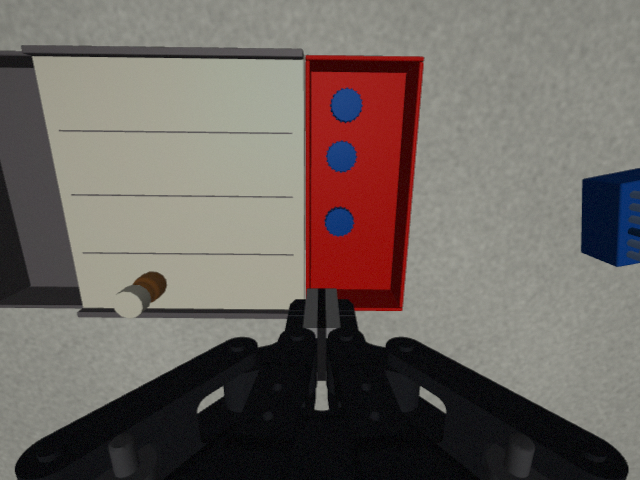

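All three caps lie in the red tray, at (346,105), (341,156) and (339,222). The vial stands unmoved near (150,285).

```bash
python3 -c "
from plant import *
print(job_done())"
```

```text
the job is handed in; nothing more can be done
None
```

I swept all three caps into the red tray and handed the job in at about 15 s of the 46 s allowed; the final images showed the vial standing in place and the wash bottle and tip box unmoved, but the hand-in returned no verdict.

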